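# Sort the stamping punches by length into their trays

## Robot

A 6-joint arm with a two-finger parallel gripper is mounted at the origin on the work surface. World frame = base frame: x ahead of the robot, y to its left, z up, the work surface at z = 0. Lengths are in m, angles in rad, forces in N, time in s.
With the tool pointing down it reaches from about 0.225 to 0.875 m from the base axis. Payload 3.4 kg.
Tool frame: the origin (TCP) lies at the very end of the fingers, on their centre line; the grasp point (between the pads) lies 19 mm behind it (manip.tcp_to_grasp is the distance from the TCP to the grasp point, in m); z points along the fingers, y is the line along which they close (so a half turn about z gives the same grasp; the last joint's range is limited). The gripper opens to 85 mm and grips with 20 to 120 N. Pads are 22 mm wide; open, the fingers measure 114 mm over their backs; the gripper's body (76 mm by 85 mm) begins 54 mm behind the grasp point. The pads swing forward as they close: fully open they stand 13 mm farther back than shut.
Start: joints at [-0.121, 0.276, 1.505, -0, 1.361, -0.121], TCP at [0.575, -0, 0.231] pointing down, gripper open.
Joint ranges: [-2.89, 2.89], [-0.75, 2.08], [0.22, 2.7], [-1.18, 4.32], [0.11, 2.71], [-2.7, 2.7]. Speed limits (rad/s): [2.57, 2.57, 3.14, 3.14, 3.14, 3.14].

## Interface

Orientations are given as a unit quaternion [w, x, y, z].
In Python, from rig import status, get_image, job, manip gives the robot as it stands.
- The arm moves only by the tool apply_moves, never from a script. Its arguments are lists of equal length, an entry for each row: "xyz": the shift along the tool's x, y, z each as a share of 0.3 m, from -1 to 1, a list of three; "rot": the turn, a rotation vector about the tool's x, y, z each as a share of 60 degrees, from -1 to 1, a list of three; "hand": the opening, from -1 (shut) to 1 (fully open). A call has 1 to 8 rows; each row shifts and turns the commanded pose from where the row before left it, along the tool's axes as they then stand; what a row does not reach is not made up. A row lasts 1/8 s, in which the tool goes at most 62.5 mm and 10.7 degrees, less where a joint would pass 70% of its speed; a pose out of reach is approached as far as the arm can. A call with a number of a shift or a turn outside -1 to 1 is refused whole. A call with a gripper value outside its range is refused whole. The fingers move at their own pace and stop on an object; "force" is the grip in N (left out, the last holds). Time passes only in rows, so rows that do not move let the fingers close. It gives the time, the measured TCP pose, the force, the opening and the grip force at its end, in the units of the state.
- status.get_state(): the state, without advancing time (a new reading comes with each control period).
- get_image(name): name is "scene" or "side" or "wrist"; returns a dict with "pixels" (420x560x3 uint8, red, green, blue), "fovy" (degrees; the focal length in pixels is half the picture's height over the tangent of half this angle, whatever the lens; pixels are square), "cx", "cy" (the principal point, pixels), "origin" and "orientation" of the camera in the world; the wrist camera has in their place "tool_from_camera" (4x4, takes a point from camera to tool coordinates, whose origin is the TCP and whose axes are the flange's). Camera axes: x right, y down, z forward; pixel columns grow to the right and rows downward; lengths in m; the calibration is good to about 2 mm. A picture is of the moment at which its call begins: read the wrist's pose just before it. There is no depth.
- job.sign_off(): hands the job in; it is judged then, once.
The state is a dict: "clock": time; "qpos": joint angles; "qd": joint speeds; "effort": joint torques, N m; "position": TCP position; "ee_rot": TCP orientation; "contact_force": force on the tool from outside, world axes, zero at the start; "moment": the same for the moment, N m; "width": finger opening in m; "gripper_force": force on a finger pad.
Only numpy, scipy, OpenCV 4.12 (cv2) and the standard library are available. Lean on these libraries where they do the work, as an engineer would, in place of code of your own. Each camera call takes 0.05 s, during which the arm holds its last target. There are 200 camera calls.

## Task

Sort the five steel stamping punches by length: lay each one flat in the wooden tray that matches its length, lengthwise along the grey felt strips and centred on a strip, never more than one punch to a strip. One punch has been left in the tray for the long ones and does not belong there. Lay the punches down rather than dropping them, and leave the file pot, the hammer, the steel block and the jar where they stand.

Things in the scene. Friction and masses are not known exactly. Their poses are not given: they have to be found in the camera images.
- short_1: short steel stamping punch, loose, 60 mm long in all, square 14 x 14 mm shank, about 85 g, lying on its side. Origin at its middle on its centreline (7 mm above its support); x runs along it to the stepped tip (last 16 mm: 10 then 6 mm square). All look alike but for length. One non-long punch starts in the long tray, the rest on the bench.
- short_2: short steel stamping punch, loose, 60 mm long in all, square 14 x 14 mm shank, about 85 g, lying on its side. Origin at its middle on its centreline (7 mm above its support); x runs along it to the stepped tip (last 16 mm: 10 then 6 mm square). All look alike but for length. One non-long punch starts in the long tray, the rest on the bench.
- medium_1: medium steel stamping punch, loose, 80 mm long in all, square 14 x 14 mm shank, about 115 g, lying on its side. Origin at its middle on its centreline (7 mm above its support); x runs along it to the stepped tip (last 16 mm: 10 then 6 mm square). All look alike but for length. One non-long punch starts in the long tray, the rest on the bench.
- long_1: long steel stamping punch, loose, 100 mm long in all, square 14 x 14 mm shank, about 145 g, lying on its side. Origin at its middle on its centreline (7 mm above its support); x runs along it to the stepped tip (last 16 mm: 10 then 6 mm square). All look alike but for length. One non-long punch starts in the long tray, the rest on the bench.
- long_2: long steel stamping punch, loose, 100 mm long in all, square 14 x 14 mm shank, about 145 g, lying on its side. Origin at its middle on its centreline (7 mm above its support); x runs along it to the stepped tip (last 16 mm: 10 then 6 mm square). All look alike but for length. One non-long punch starts in the long tray, the rest on the bench.
- tray_short: short punch tray: light wood frame fixed to the bench, inside 74 mm along x, 116 mm along y; walls 8 mm thick, 10 mm high. Floor level with the bench. Two grey felt strips 24 mm wide run along x, centred at y = +25 and -25 mm; one punch lies lengthwise on each. Origin: centre, at bench height. Trays change places between runs; told apart by inside length.
- tray_medium: medium punch tray: light wood frame fixed to the bench, inside 94 mm along x, 116 mm along y; walls 8 mm thick, 10 mm high. Floor level with the bench. Two grey felt strips 24 mm wide run along x, centred at y = +25 and -25 mm; one punch lies lengthwise on each. Origin: centre, at bench height. Trays change places between runs; told apart by inside length.
- tray_long: long punch tray: light wood frame fixed to the bench, inside 114 mm along x, 116 mm along y; walls 8 mm thick, 10 mm high. Floor level with the bench. Two grey felt strips 24 mm wide run along x, centred at y = +25 and -25 mm; one punch lies lengthwise on each. Origin: centre, at bench height. Trays change places between runs; told apart by inside length.
- file_pot: bystander, loose: aluminium pot 56 mm across and 85 mm high with wooden file handles standing in it, 135 mm high in all. Origin at the centre of its underside.
- hammer: bystander, loose: hammer lying on the bench beyond the trays, its handle roughly along the y axis of the bench. Origin under its shaft, at bench height.
- bench_block: bystander, loose: dark steel bench block 70 x 70 x 22 mm. Origin at the centre of its underside.
- jar: bystander, loose: amber glass jar with black cap, 56 mm across, 65 mm high. Origin at the centre of its underside.
Things that resemble listed ones, but are neither listed nor needed, are in the scene too. Leave any turquoise or yellow look-alike of the long_1 alone.

How it is judged:
By the outcome, as a careful person would: the job done as asked, in the order asked, and still so for the second after the job is handed in, with the robot touching nothing.
It also fails if it takes over 72 s, if anything falls off the work surface, if the arm or the gripper's body presses on something with over 40 N, if the wrist force passes 120 N, or if a joint passes its speed limit or range.

## Working session

There is one attempt and no reset: what is moved stays moved. The work goes in short steps, Python scripts to look and compute and a tool call to move; the robot and the scene stay as the last step left them, time stands still between calls to the robot, and variables do not carry over. Pictures are saved under pics/ and viewed, at most 11 in all, crops included, and the job is handed in when it is done.

Besides the shell and the picture viewer there is one more tool, called after "Emit:" as name(argument=value, ...), one argument or row to a line, values as JSON. apply_moves: Moves the arm, as the interface text tells. Its arguments: {"type":"object","properties":{"xyz":{"type":"array","items":{"type":"array","items":{"type":"number","minimum":-1,"maximum":1}}},"rot":{"type":"array","items":{"type":"array","items":{"type":"number","minimum":-1,"maximum":1}}},"hand":{"type":"array","items":{"type":"number"}},"force":{"type":"number"}},"required":["xyz","rot","hand"]}

```bash
ls; mkdir -p pics; cat > h.py <<'E'
import numpy as np, cv2, json
from scipy.spatial.transform import Rotation as R
from rig import status, get_image, job, manip
def q2R(q): return R.from_quat([q[1],q[2],q[3],q[0]]).as_matrix()
def cam(name):
    s=status.get_state(); im=get_image(name)
    f=210/np.tan(np.radians(im['fovy'])/2)
    if 'tool_from_camera' in im:
        T=np.array(im['tool_from_camera']); Rt=q2R(s['ee_rot'])
        Rc=Rt@T[:3,:3]; o=np.array(s['position'])+Rt@T[:3,3]
    else: Rc=q2R(im['orientation']); o=np.array(im['origin'])
    return dict(px=im['pixels'],f=f,cx=im['cx'],cy=im['cy'],R=Rc,o=o)
def save(c,n): cv2.imwrite(n,cv2.cvtColor(c['px'],cv2.COLOR_RGB2BGR))
def ray(c,uv,z=0):
    uv=np.atleast_2d(np.array(uv,float))
    d=np.c_[(uv[:,0]-c['cx'])/c['f'],(uv[:,1]-c['cy'])/c['f'],np.ones(len(uv))]@c['R'].T
    return c['o']+d*((z-c['o'][2])/d[:,2])[:,None]
def proj(c,P):
    p=(np.atleast_2d(P)-c['o'])@c['R']
    return np.c_[p[:,0]/p[:,2]*c['f']+c['cx'],p[:,1]/p[:,2]*c['f']+c['cy']]
E
python3 - <<'E'
from h import *
s=status.get_state();print(s)
for n in ['scene','side','wrist']:
    c=cam(n);save(c,f'pics/{n}0.png');print(n,c['o'],c['R'].round(3).tolist(),c['f'],c['cx'],c['cy'])
a=[cv2.imread(f'pics/{n}0.png') for n in ['scene','side','wrist']]
E
```

```text
pics
{'clock': 0.0, 'qpos': array([-1.21002313e-01,  2.76594602e-01,  1.50615425e+00, -1.20111793e-05,
        1.36069843e+00, -1.21021854e-01]), 'qd': array([-0.00067146, -0.00161022,  0.00069146,  0.00037706,  0.00120793,
        0.00064271]), 'effort': array([ 6.20495921e-04, -4.16768074e+01, -2.45808578e+01, -1.52056768e-04,
        1.11346930e-02,  1.69860516e-05]), 'position': array([5.74460568e-01, 5.45605472e-05, 2.30431527e-01]), 'ee_rot': array([-7.26446670e-04,  7.07098679e-01,  7.07114275e-01, -5.76380668e-04]), 'contact_force': array([-0.0481916 , -1.04895505,  0.50611522]), 'moment': array([0.01372894, 0.00832969, 0.05103666]), 'gripper_force': 0.0, 'width': 0.0852626643168257}
scene [ 1.20335973 -0.40221015  0.56872974] [[0.419, 0.503, -0.756], [0.908, -0.218, 0.358], [0.015, -0.836, -0.548]] 385.02042565057957 284.3382978551423 211.80606482633723
side [ 0.05961648 -0.84458192  1.17309858] [[0.889, -0.355, 0.29], [-0.458, -0.701, 0.546], [0.009, -0.618, -0.786]] 538.5489158113389 283.5071009267309 205.74652459012964
wrist [0.57476245 0.07184813 0.37293205] [[1.0, 0.001, -0.001], [0.001, -0.96, -0.281], [-0.002, 0.281, -0.96]] 327.7160012627746 275.90401993432573 206.685575337721
```

View pics/scene0.png

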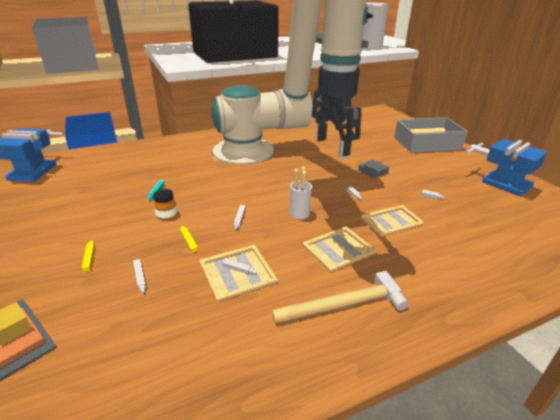

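View pics/side0.png

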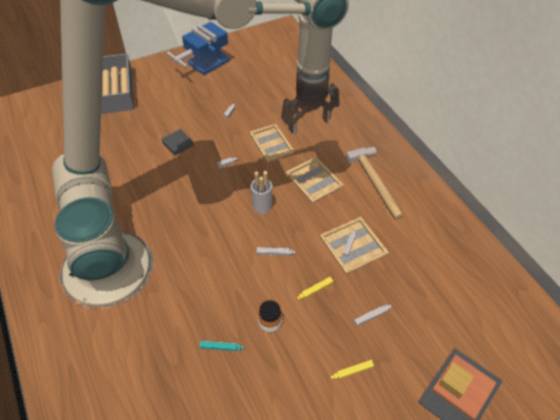

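View pics/wrist0.png

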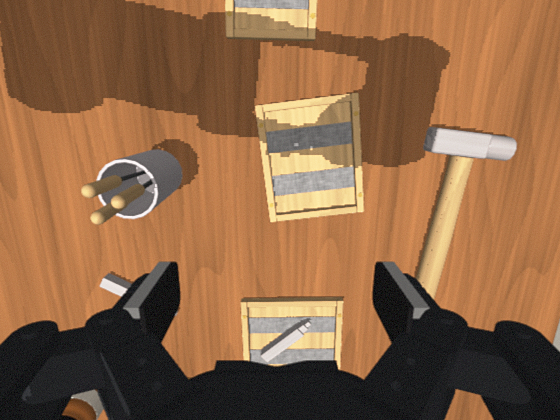

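The views show the three trays (side ≈(355,245), (315,180), (272,142)), with one short-looking punch in the big tray. The loose steel punches are at side (275,251), (373,314), (228,161) and (230,110). There are two yellow look-alikes and one turquoise. The pot is at (262,195) and the jar at (270,315).

```bash
cat >> h.py <<'E'
def blobs(c,mask,z,amin=30,amax=4000):
    out=[]
    n,l,st,ce=cv2.connectedComponentsWithStats(mask.astype(np.uint8))
    for i in range(1,n):
        if amin<st[i,4]<amax:
            ys,xs=np.where(l==i); P=ray(c,np.c_[xs,ys],z)[:,:2]
            (mx,my),(w,h),a=cv2.minAreaRect((P*1000).astype(np.float32))
            if w<h: w,h,a=h,w,a+90
            out.append(dict(uv=ce[i].round(0).tolist(),ctr=[round(mx),round(my)],L=round(w,1),W=round(h,1),ang=round((a+90)%180-90,1),A=int(st[i,4])))
    return out
def steel(c,vmin=130,smax=50):
    h=cv2.cvtColor(c['px'],cv2.COLOR_RGB2HSV); return (h[...,1]<smax)&(h[...,2]>vmin)
def wood(c):
    h=cv2.cvtColor(c['px'],cv2.COLOR_RGB2HSV); return (h[...,0]>15)&(h[...,0]<28)&(h[...,1]>60)&(h[...,1]<170)&(h[...,2]>130)
E
python3 - <<'E'
from h import *
for n in ['side','scene']:
    c=cam(n)
    print(n); 
    for b in blobs(c,steel(c),0.007):
        if 200<b['ctr'][0]<850 and abs(b['ctr'][1])<500: print(b)
    print('wood')
    m=cv2.morphologyEx((wood(c)).astype(np.uint8),cv2.MORPH_CLOSE,np.ones((3,3)))
    for b in blobs(c,m,0.01,100): 
        if 200<b['ctr'][0]<850: print(b)
c=cam('side')
print(ray(c,[[355,245],[315,180],[272,142],[262,208],[270,325],[220,346],[315,288],[353,370]]).round(3))
for p in [(275,251),(373,314),(228,161),(230,110),(345,243),(315,288)]: print(c['px'][p[1],p[0]])
E
```

```text
side
{'uv': [229.0, 110.0], 'ctr': [513, 391], 'L': 59.8, 'W': 15.0, 'ang': 39.9, 'A': 57}
{'uv': [268.0, 138.0], 'ctr': [570, 222], 'L': 67.8, 'W': 19.5, 'ang': -2.8, 'A': 100}
{'uv': [275.0, 148.0], 'ctr': [568, 173], 'L': 67.6, 'W': 19.0, 'ang': -1.8, 'A': 106}
{'uv': [361.0, 152.0], 'ctr': [791, 42], 'L': 88.5, 'W': 32.5, 'ang': -10.3, 'A': 196}
{'uv': [227.0, 161.0], 'ctr': [420, 189], 'L': 48.9, 'W': 21.6, 'ang': -15.7, 'A': 72}
{'uv': [320.0, 185.0], 'ctr': [615, -15], 'L': 85.8, 'W': 21.5, 'ang': 8.1, 'A': 172}
{'uv': [260.0, 198.0], 'ctr': [449, 26], 'L': 115.6, 'W': 56.9, 'ang': 63.5, 'A': 265}
{'uv': [353.0, 245.0], 'ctr': [594, -232], 'L': 108.2, 'W': 71.8, 'ang': 1.5, 'A': 629}
{'uv': [274.0, 251.0], 'ctr': [403, -157], 'L': 95.7, 'W': 18.5, 'ang': -26.9, 'A': 225}
{'uv': [372.0, 314.0], 'ctr': [529, -422], 'L': 99.6, 'W': 16.6, 'ang': 0.2, 'A': 250}
{'uv': [270.0, 328.0], 'ctr': [296, -342], 'L': 47.0, 'W': 14.4, 'ang': -23.9, 'A': 48}
wood
{'uv': [114.0, 81.0], 'ctr': [229, 698], 'L': 149.3, 'W': 81.4, 'ang': 74.5, 'A': 621}
{'uv': [271.0, 141.0], 'ctr': [569, 202], 'L
[... 1656 characters left out ...]
'ctr': [272, 90], 'L': 144.0, 'W': 37.9, 'ang': -25.9, 'A': 223}
{'uv': [392.0, 220.0], 'ctr': [575, 203], 'L': 146.7, 'W': 104.1, 'ang': 89.7, 'A': 1021}
{'uv': [339.0, 248.0], 'ctr': [618, 17], 'L': 143.0, 'W': 123.0, 'ang': -82.7, 'A': 1537}
{'uv': [237.0, 273.0], 'ctr': [600, -226], 'L': 144.0, 'W': 136.3, 'ang': 0.9, 'A': 2054}
{'uv': [328.0, 303.0], 'ctr': [762, -87], 'L': 244.4, 'W': 38.1, 'ang': 83.7, 'A': 1682}
[[ 0.599 -0.231  0.   ]
 [ 0.616  0.013  0.   ]
 [ 0.574  0.206  0.   ]
 [ 0.435 -0.01   0.   ]
 [ 0.299 -0.333  0.   ]
 [ 0.174 -0.328  0.   ]
 [ 0.443 -0.295  0.   ]
 [ 0.416 -0.516  0.   ]]
[194 182 177]
[199 189 184]
[192 181 176]
[183 172 168]
[160 148 137]
[239 218  87]
```

```bash
cat >> h.py <<'E'
def pose():
    s=status.get_state(); M=q2R(s['ee_rot']); return np.array(s['position']),M,np.degrees(np.arctan2(M[1,0],M[0,0])),s
def plan(tgt,psi,n=None,start=None):
    """rows from the present pose (or start=(pos,psi)) to tool-down pose tgt, heading psi deg"""
    p,M,ps,_=pose()
    if start is not None:
        p,ps=np.array(start[0]),start[1]; a=np.radians(ps); M=np.array([[np.cos(a),np.sin(a),0],[np.sin(a),-np.cos(a),0],[0,0,-1]])
    a=np.radians(psi); Mt=np.array([[np.cos(a),np.sin(a),0],[np.sin(a),-np.cos(a),0],[0,0,-1]])
    rv=R.from_matrix(M.T@Mt).as_rotvec(); d=np.array(tgt)-p
    if n is None: n=max(1,int(np.ceil(max(np.linalg.norm(d)/.048,np.degrees(np.linalg.norm(rv))/9.3))))
    X=[];Rr=[(rv/n/np.radians(60)).round(3).tolist()]*n
    for i in range(n):
        Mi=M@R.from_rotvec(rv*i/n).as_matrix(); X.append((Mi.T@d/n/.3).round(3).tolist())
    print('n',n,'xyz',X,'rot',Rr[0])
E
python3 - <<'E'
from h import *
plan([.57,-.26,.21],37)
E
```

```text
n 6 xyz [[-0.144, -0.003, 0.012], [-0.143, 0.02, 0.012], [-0.138, 0.041, 0.012], [-0.13, 0.062, 0.012], [-0.119, 0.081, 0.012], [-0.105, 0.099, 0.012]] rot [-0.0, 0.0, 0.147]
```

Emit:
apply_moves(
  xyz=[
    [-0.144,-0.003,0.012],
    [-0.143,0.02,0.012],
    [-0.138,0.041,0.012],
    [-0.13,0.062,0.012],
    [-0.119,0.081,0.012],
    [-0.105,0.099,0.012],
    [0,0,0],
    [0,0,0],
  ],
  rot=[
    [0,0,0.147],
    [0,0,0.147],
    [0,0,0.147],
    [0,0,0.147],
    [0,0,0.147],
    [0,0,0.147],
    [0,0,0],
    [0,0,0],
  ],
  hand=[-0.3,-0.3,-0.3,-0.3,-0.3,-0.3,-0.3,-0.3],
  force=40,
)

```text
clock: 1.3
position: [0.5704, -0.2589, 0.2095]
ee_rot: [-0.001, 0.948, 0.318, 0.0]
contact_force: [-0.5, 0.6, 1.1]
width: 0.0296
gripper_force: 0.0
```

```bash
python3 - <<'E'
from h import *
p,M,ps,s=pose();print(p,ps,s['width'],s['clock'])
c=cam('wrist');save(c,'pics/w1.png')
E
```

```text
[ 0.57037405 -0.25885692  0.20948831] 37.10563460973308 0.029577813075587843 1.3
```

View pics/w1.png

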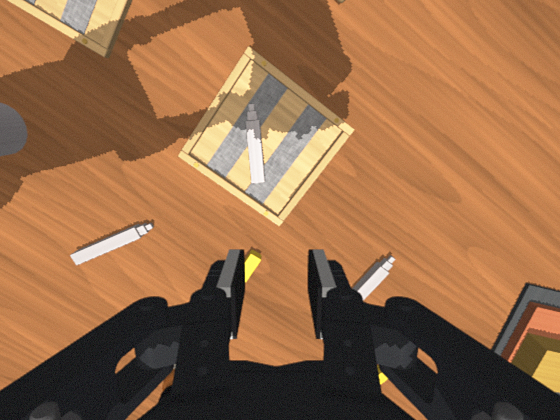

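The wrist view shows the tray punch from tip (251,106) to butt (257,183). The outer tray corners are at (250,48), (353,128), (279,224) and (180,155), and long_1 runs from (72,260) to (153,224). Next I'll measure these and triangulate heights.

```bash
cat >> h.py <<'E'
def tri(c1,u1,c2,u2):
    A=[];b=[]
    for c,u in((c1,u1),(c2,u2)):
        d=ray(c,u,-1)[0]-c['o']; d/=np.linalg.norm(d); Q=np.eye(3)-np.outer(d,d); A.append(Q); b.append(Q@c['o'])
    return np.linalg.lstsq(np.vstack(A),np.hstack(b),rcond=None)[0]
E
python3 - <<'E'
from h import *
c=cam('wrist')
P=ray(c,[[251,106],[257,183]],.010);d=P[0]-P[1];print('tray punch',P.round(4).tolist(),np.linalg.norm(d),np.degrees(np.arctan2(d[1],d[0])))
P=ray(c,[[72,260],[153,224]],.010);d=P[1]-P[0];print('L1',P.round(4).tolist(),np.linalg.norm(d),np.degrees(np.arctan2(d[1],d[0])))
K=ray(c,[[250,48],[353,128],[279,224],[180,155]],.010);print(K.round(4).tolist(),K.mean(0))
for i in range(4):
    e=K[(i+1)%4]-K[i];print(np.linalg.norm(e).round(4),np.degrees(np.arctan2(e[1],e[0])).round(1))
for b in blobs(c,steel(c,150,40),.014): print(b)
s=cam('side');sc=cam('scene')
print(tri(c,[113,242],s,[274,251]),tri(s,[274,251],sc,[239,216]),tri(s,[372,314],sc,[139,275]),'tray',tri(s,[354,244],sc,[237,272]))
big=cv2.resize(s['px'][200:290,300:410],None,fx=6,fy=6,interpolation=cv2.INTER_CUBIC)
b2=cv2.resize(s['px'][90:220,210:350],None,fx=4,fy=4,interpolation=cv2.INTER_CUBIC)
E
```

```text
tray punch [[0.616, -0.1923, 0.01], [0.5563, -0.2435, 0.01]] 0.07857362750026678 40.62528457998878
L1 [[0.3559, -0.1281, 0.01], [0.4495, -0.1792, 0.01]] 0.10660598398385238 -28.663497205853655
[[0.6582, -0.1605, 0.01], [0.6613, -0.2874, 0.01], [0.5337, -0.2902, 0.01], [0.5319, -0.1621, 0.01]] [ 0.5962628  -0.22504641  0.01      ]
0.127 -88.6
0.1276 -178.8
0.1281 90.8
0.1263 0.7
{'uv': [79.0, 13.0], 'ctr': [589, -18], 'L': 31.7, 'W': 22.7, 'ang': 6.8, 'A': 759}
{'uv': [252.0, 116.0], 'ctr': [609, -199], 'L': 8.0, 'W': 6.7, 'ang': -52.8, 'A': 59}
{'uv': [259.0, 157.0], 'ctr': [590, -225], 'L': 97.4, 'W': 70.1, 'ang': 0.8, 'A': 3404}
{'uv': [109.0, 244.0], 'ctr': [404, -155], 'L': 101.4, 'W': 13.7, 'ang': -29.4, 'A': 955}
{'uv': [376.0, 279.0], 'ctr': [550, -418], 'L': 60.0, 'W': 14.0, 'ang': -0.3, 'A': 482}
[ 0.40002481 -0.15365344  0.00397282] [ 0.39958652 -0.15366527  0.00594336] [ 0.52723206 -0.42015454  0.00595929] tray [ 0.59761979 -0.22702562  0.00203849]
```

```bash
python3 - <<'E'
from h import *
plan([.586,-.218,.06],40.6)
E
```

```text
n 4 xyz [[0.03, -0.019, 0.125], [0.031, -0.019, 0.125], [0.031, -0.018, 0.125], [0.031, -0.018, 0.125]] rot [0.0, -0.0, -0.014]
```

Emit:
apply_moves(
  xyz=[
    [0.03,-0.019,0.125],
    [0.031,-0.019,0.125],
    [0.031,-0.018,0.125],
    [0.031,-0.018,0.125],
    [0,0,0],
    [0,0,0.08],
    [0,0,0.07],
    [0,0,0.033],
  ],
  rot=[
    [0,0,-0.014],
    [0,0,-0.014],
    [0,0,-0.014],
    [0,0,-0.014],
    [0,0,0],
    [0,0,0],
    [0,0,0],
    [0,0,0],
  ],
  hand=[-0.3,-0.3,-0.3,-0.3,-0.3,-0.3,-0.3,-0.3],
)

```text
clock: 2.5
position: [0.5864, -0.2194, 0.0057]
ee_rot: [0.001, 0.938, 0.346, 0.001]
contact_force: [-0.4, -0.5, -0.2]
width: 0.0298
gripper_force: 0.0
```

```bash
python3 - <<'E'
from h import *
p,M,ps,s=pose();print(p,ps,s['width'],s['clock'],s['contact_force'])
c=cam('wrist');save(c,'pics/w2.png')
E
```

```text
[ 0.58643063 -0.21941351  0.00574207] 40.45857650367684 0.029807942960041137 2.5 [-0.38553945 -0.46434672 -0.24421661]
```

View pics/w2.png

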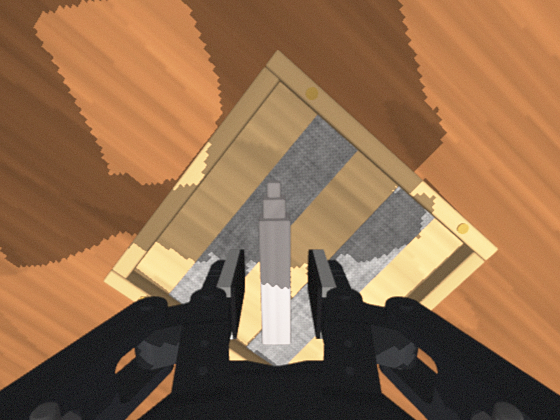

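The punch lies centred and aligned between the fingers: tip (274,183), butt row ~345. Outer tray corners are at (278,51), (497,250) and (105,281). I'll close and lift.

```bash
python3 - <<'E'
from h import *
c=cam('wrist');p,M,ps,s=pose()
P=ray(c,[[274,183],[275,345]],.008);print(((P-p)@M).round(4).tolist())
K=ray(c,[[278,51],[497,250],[105,281]],.010);print(K.round(4).tolist(),((K[1]+K[2])/2).round(4),np.linalg.norm(K[1]-K[0]),np.linalg.norm(K[2]-K[0]),[np.degrees(np.arctan2(*(K[i]-K[0])[[1,0]])).round(1) for i in(1,2)])
plan([.614,.014,.21],7,start=([.586,-.219,.11],40.5))
E
```

```text
[[0.0417, -0.001, -0.0027], [-0.0418, -0.0006, -0.0028]]
[[0.6576, -0.159, 0.01], [0.6593, -0.2882, 0.01], [0.5305, -0.1614, 0.01]] [ 0.5949 -0.2248  0.01  ] 0.1292169666051709 0.1271015208713351 [np.float64(-89.2), np.float64(-178.9)]
n 6 xyz [[0.096, -0.088, -0.056], [0.087, -0.097, -0.056], [0.077, -0.105, -0.056], [0.066, -0.112, -0.056], [0.055, -0.118, -0.056], [0.043, -0.123, -0.056]] rot [0.0, 0.0, 0.093]
```

Emit:
apply_moves(
  xyz=[
    [0,0,0],
    [0,0,0],
    [0,0,0],
    [0,0,-0.05],
    [0,0,-0.15],
    [0,0,-0.15],
  ],
  rot=[
    [0,0,0],
    [0,0,0],
    [0,0,0],
    [0,0,0],
    [0,0,0],
    [0,0,0],
  ],
  hand=[-1,-1,-1,-1,-1,-1],
  force=50,
)

```text
clock: 3.35
position: [0.5851, -0.2187, 0.1109]
ee_rot: [-0.001, 0.938, 0.346, -0.001]
contact_force: [0.6, -0.0, -2.3]
width: 0.0122
gripper_force: 50.1
```

```bash
python3 - <<'E'
from h import *
plan([.580,.010,.18],7)
E
```

```text
n 5 xyz [[0.096, -0.118, -0.046], [0.082, -0.129, -0.046], [0.066, -0.137, -0.046], [0.05, -0.144, -0.046], [0.033, -0.149, -0.046]] rot [-0.0, 0.0, 0.111]
```

Emit:
apply_moves(
  xyz=[
    [0.096,-0.118,-0.046],
    [0.082,-0.129,-0.046],
    [0.066,-0.137,-0.046],
    [0.05,-0.144,-0.046],
    [0.033,-0.149,-0.046],
    [0,0,0],
    [0,0,0],
  ],
  rot=[
    [0,0,0.111],
    [0,0,0.111],
    [0,0,0.111],
    [0,0,0.111],
    [0,0,0.111],
    [0,0,0],
    [0,0,0],
  ],
  hand=[-1,-1,-1,-1,-1,-1,-1],
)

```text
clock: 4.22
position: [0.58, 0.0093, 0.1789]
ee_rot: [0.0, 0.998, 0.063, -0.0]
contact_force: [-0.8, -0.4, -1.6]
width: 0.0119
gripper_force: 50.2
```

```bash
python3 - <<'E'
from h import *
p,M,ps,s=pose();print(p,ps,s['width'],s['clock'],s['contact_force'])
c=cam('wrist');save(c,'pics/w3.png')
E
```

```text
[0.58004814 0.00932358 0.17894807] 7.220480126812012 0.011895460857029536 4.225 [-0.80366028 -0.37880039 -1.60611404]
```

View pics/w3.png

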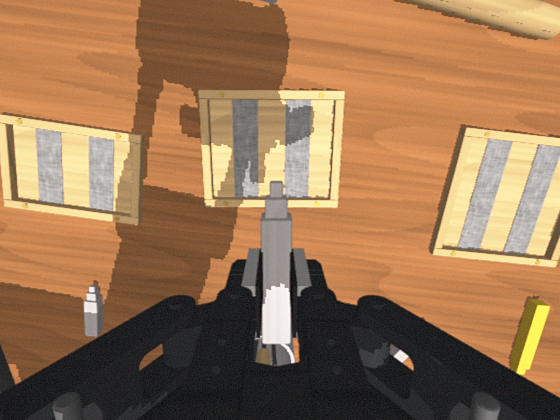

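The medium tray's outer corners are at (199,91), (345,91), (338,206) and (205,207), and its strips sit at columns ~245 and ~298. The short tray's corners are at (0,116), (142,135), (136,223) and (3,205). The punch is held straight.

```bash
python3 - <<'E'
from h import *
c=cam('wrist');p,M,ps,s=pose()
for nm,q in dict(med=[[199,91],[345,91],[338,206],[205,207]],short=[[-2,115],[142,135],[136,223],[3,205]]).items():
    K=ray(c,q,.010);ctr=K.mean(0)
    e=[K[(i+1)%4]-K[i] for i in range(4)]
    a=np.degrees(np.arctan2(*((e[3]-e[1])[[1,0]])));print(nm,ctr.round(4),[round(np.linalg.norm(x),4) for x in e],'ang',a.round(2), 'edgeang',[np.degrees(np.arctan2(x[1],x[0])).round(1) for x in e])
    ar=np.radians(a)
    for sg in(25,-25): print('strip',sg,(ctr[:2]+sg/1000*np.array([-np.sin(ar),np.cos(ar)])).round(4))
g=lambda uv:ray(c,uv,0)
print('felt centres',g([[246,98],[246,196],[298,98],[297,196],[49,130],[55,202],[103,137],[104,210]]).round(4).tolist())
print('short punch L',ray(c,[[94,283],[94,336]],.01).round(4).tolist())
E
```

```text
med [0.6136 0.0171 0.01  ] [np.float64(0.1308), np.float64(0.1074), np.float64(0.1316), np.float64(0.1084)] ang 6.72 edgeang [np.float64(-82.8), np.float64(-173.1), np.float64(97.6), np.float64(6.5)]
strip 25 [0.6107 0.042 ]
strip -25 [ 0.6165 -0.0077]
short [0.5708 0.2065 0.01  ] [np.float64(0.1308), np.float64(0.088), np.float64(0.1305), np.float64(0.0871)] ang -3.22 edgeang [np.float64(-90.7), np.float64(176.7), np.float64(88.9), np.float64(-3.1)]
strip 25 [0.5722 0.2315]
strip -25 [0.5694 0.1815]
felt centres [[0.6586, 0.0469, 0.0], [0.5648, 0.0375, 0.0], [0.6646, -0.0011, 0.0], [0.5713, -0.0137, 0.0], [0.6061, 0.2307, 0.0], [0.5343, 0.2296, 0.0], [0.6059, 0.1797, 0.0], [0.5319, 0.1803, 0.0]]
short punch L [[0.4523, 0.1876, 0.01], [0.3851, 0.1896, 0.01]]
```

```bash
python3 - <<'E'
from h import *
plan([.6165,-.0077,.06],6.8)
E
```

```text
n 3 xyz [[0.038, 0.023, 0.132], [0.038, 0.023, 0.132], [0.038, 0.023, 0.132]] rot [0.0, 0.0, 0.002]
```

Emit:
apply_moves(
  xyz=[
    [0.038,0.023,0.132],
    [0.038,0.023,0.132],
    [0.038,0.023,0.132],
    [0,0,0],
    [0,0,0.08],
    [0,0,0.06],
    [0,0,0.02],
    [0,0,0],
  ],
  rot=[
    [0,0,0.002],
    [0,0,0.002],
    [0,0,0.002],
    [0,0,0],
    [0,0,0],
    [0,0,0],
    [0,0,0],
    [0,0,0],
  ],
  hand=[-1,-1,-1,-1,-1,-1,-1,-1],
)

```text
clock: 5.32
position: [0.6172, -0.0072, 0.013]
ee_rot: [0.0, 0.998, 0.059, 0.001]
contact_force: [-0.6, 0.0, -1.2]
width: 0.0124
gripper_force: 50.2
```

```bash
python3 - <<'E'
from h import *
p,M,ps,s=pose();print(p,ps,s['width'],s['clock'],s['contact_force'])
c=cam('wrist');save(c,'pics/w4.png')
E
```

```text
[ 0.61724378 -0.00717136  0.01303829] 6.758851715900409 0.012443677308133071 5.325 [-0.62420815  0.04718583 -1.22557239]
```

View pics/w4.png

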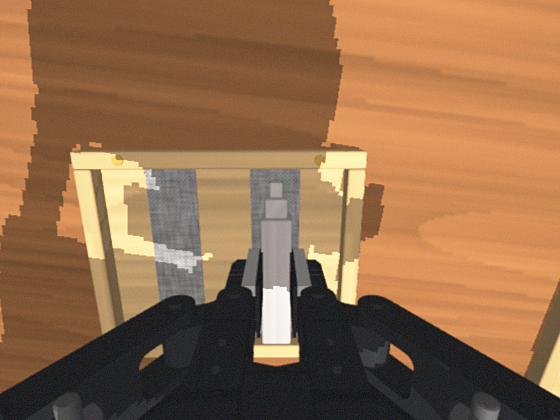

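The punch (column 276) is centred on the strip (columns 250–301) inside the walls. I'll lower 6.5 mm and release gently.

Emit:
apply_moves(
  xyz=[
    [0,0,0.012],
    [0,0,0.01],
    [0,0,0],
    [0,0,0],
    [0,0,0],
    [0,0,-0.05],
    [0,0,-0.15],
    [0,0,-0.2],
  ],
  rot=[
    [0,0,0],
    [0,0,0],
    [0,0,0],
    [0,0,0],
    [0,0,0],
    [0,0,0],
    [0,0,0],
    [0,0,0],
  ],
  hand=[-1,-1,-1,-0.4,-0.4,-0.4,-0.4,-0.4],
)

```text
clock: 6.38
position: [0.616, -0.0068, 0.1261]
ee_rot: [-0.0, 0.998, 0.059, -0.001]
contact_force: [1.1, -0.5, 0.6]
width: 0.0257
gripper_force: 0.0
```

```bash
python3 - <<'E'
from h import *
p,M,ps,s=pose();print(p,ps,s['width'],s['clock'],s['contact_force'])
plan([.49,-.418,.18],0)
E
```

```text
[ 0.61598622 -0.00679256  0.12613293] 6.774674354454379 0.02570094405163428 6.375 [ 1.06117999 -0.48403658  0.59153841]
n 10 xyz [[-0.058, 0.131, -0.018], [-0.056, 0.132, -0.018], [-0.055, 0.132, -0.018], [-0.053, 0.133, -0.018], [-0.052, 0.134, -0.018], [-0.05, 0.134, -0.018], [-0.048, 0.135, -0.018], [-0.047, 0.135, -0.018], [-0.045, 0.136, -0.018], [-0.044, 0.137, -0.018]] rot [-0.0, 0.0, 0.011]
```

Emit:
apply_moves(
  xyz=[
    [-0.072,0.164,-0.022],
    [-0.07,0.165,-0.022],
    [-0.068,0.165,-0.022],
    [-0.066,0.166,-0.022],
    [-0.064,0.167,-0.022],
    [-0.062,0.168,-0.022],
    [-0.059,0.168,-0.022],
    [-0.056,0.169,-0.022],
  ],
  rot=[
    [0,0,0.014],
    [0,0,0.014],
    [0,0,0.014],
    [0,0,0.014],
    [0,0,0.014],
    [0,0,0.014],
    [0,0,0.014],
    [0,0,0.014],
  ],
  hand=[-0.2,-0.2,-0.2,-0.2,-0.2,-0.2,-0.2,-0.2],
)

```text
clock: 7.38
position: [0.4883, -0.4178, 0.1797]
ee_rot: [0.0, 1.0, 0.0, 0.001]
contact_force: [0.7, -0.3, 0.2]
width: 0.034
gripper_force: 0.0
```

Emit:
apply_moves(
  xyz=[
    [0,0,0],
    [0,0,0],
  ],
  rot=[
    [0,0,0],
    [0,0,0],
  ],
  hand=[-0.2,-0.2],
)

```text
clock: 7.62
position: [0.4887, -0.4157, 0.1786]
ee_rot: [-0.0, 1.0, 0.0, 0.0]
contact_force: [-0.3, 0.5, -0.6]
width: 0.0344
gripper_force: 0.0
```

```bash
cat >> h.py <<'E'
def punch(c,near,z=.012,r=.05,vmin=150,smax=40):
    """ends, length, angle, centre of the steel blob nearest to 'near' (mask of that spot only)"""
    m=cv2.morphologyEx(steel(c,vmin,smax).astype(np.uint8),cv2.MORPH_OPEN,np.ones((2,2)))
    bs=[b for b in blobs(c,m,z,60,20000)]
    return sorted(bs,key=lambda b:np.hypot(b['ctr'][0]-near[0]*1000,b['ctr'][1]-near[1]*1000))[:2]
E
python3 - <<'E'
from h import *
p,M,ps,s=pose();print(p,ps,s['width'],s['clock'])
c=cam('wrist')
print(punch(c,(.528,-.42)))
sd=cam('side');m=punch(sd,(.6165,-.0077),.012,vmin=165)
print(m)
E
```

```text
[ 0.48873539 -0.41567377  0.17862119] 0.02731207813066468 0.034369346613742795 7.625
[{'uv': [281.0, 146.0], 'ctr': [529, -420], 'L': 98.4, 'W': 13.6, 'ang': -0.0, 'A': 1410}, {'uv': [102.0, 110.0], 'ctr': [564, -257], 'L': 48.1, 'W': 22.6, 'ang': 1.0, 'A': 1150}]
[{'uv': [320.0, 184.0], 'ctr': [617, -16], 'L': 71.8, 'W': 10.7, 'ang': 5.7, 'A': 74}, {'uv': [362.0, 153.0], 'ctr': [789, 35], 'L': 83.8, 'W': 23.6, 'ang': -10.0, 'A': 139}]
```

Emit:
apply_moves(
  xyz=[
    [0.045,0.005,0.13],
    [0.045,0.005,0.13],
    [0.044,0.004,0.13],
    [0,0,0.12],
    [0,0,0.05],
    [0,0,0.02],
    [0,0,0],
    [0,0,0],
  ],
  rot=[
    [0,0,0],
    [0,0,0],
    [0,0,0],
    [0,0,0],
    [0,0,0],
    [0,0,0],
    [0,0,0],
    [0,0,0],
  ],
  hand=[-0.2,-0.2,-0.2,-0.2,-0.2,-0.2,-0.2,-0.2],
)

```text
clock: 8.72
position: [0.5298, -0.421, 0.0059]
ee_rot: [0.001, 1.0, 0.001, 0.001]
contact_force: [-0.7, 0.3, 0.8]
width: 0.0341
gripper_force: 0.0
```

```bash
python3 - <<'E'
from h import *
p,M,ps,s=pose();print(p,ps,s['width'],s['clock'])
c=cam('wrist');save(c,'pics/w5.png')
E
```

```text
[ 0.52984207 -0.42104606  0.00587714] 0.06075059409763566 0.03406696695440178 8.725
```

View pics/w5.png

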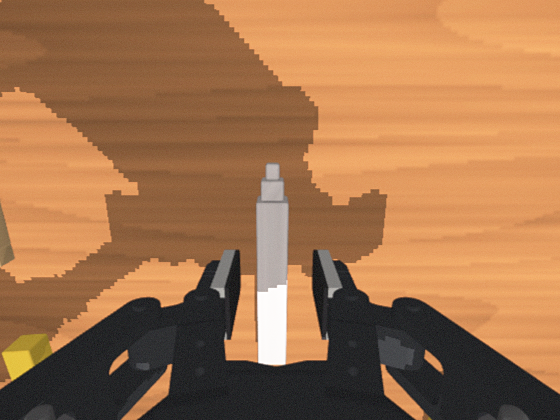

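The punch is centred between the open fingers with its tip at (272,165). I'll grasp, lift and carry it to a viewing pose behind the long tray.

Emit:
apply_moves(
  xyz=[
    [0,0,0],
    [0,0,0],
    [0,0,0],
    [0,0,-0.05],
    [0,0,-0.15],
    [0,0,-0.15],
    [0,0,-0.1],
    [0,0,0],
  ],
  rot=[
    [0,0,0],
    [0,0,0],
    [0,0,0],
    [0,0,0],
    [0,0,0],
    [0,0,0],
    [0,0,0],
    [0,0,0],
  ],
  hand=[-1,-1,-1,-1,-1,-1,-1,-1],
)

```text
clock: 9.78
position: [0.5304, -0.4216, 0.1425]
ee_rot: [0.002, 1.0, 0.001, 0.002]
contact_force: [-0.8, -0.8, -2.0]
width: 0.0126
gripper_force: 50.2
```

```bash
python3 - <<'E'
from h import *
p,M,ps,s=pose();print(p,ps,s['width'],s['clock'],s['contact_force'])
c=cam('wrist')
P=ray(c,[[272,165]],p[2]+.002);print(((P-p)@M).round(4).tolist())
plan([.55,-.245,.14],1)
E
```

```text
[ 0.53038995 -0.42157742  0.14245705] 0.06379574349244446 0.012554899340804341 9.775 [-0.81617129 -0.84213195 -2.03378827]
[[0.0492, -0.0018, -0.0018]]
n 4 xyz [[0.017, -0.146, -0.0], [0.018, -0.146, -0.0], [0.019, -0.146, -0.0], [0.019, -0.146, -0.0]] rot [0.0, -0.0, -0.004]
```

Emit:
apply_moves(
  xyz=[
    [0.017,-0.146,0],
    [0.018,-0.146,0],
    [0.019,-0.146,0],
    [0.019,-0.146,0],
    [0,0,0],
    [0,0,0],
  ],
  rot=[
    [0,0,-0.004],
    [0,0,-0.004],
    [0,0,-0.004],
    [0,0,-0.004],
    [0,0,0],
    [0,0,0],
  ],
  hand=[-1,-1,-1,-1,-1,-1],
)

```text
clock: 10.58
position: [0.549, -0.2448, 0.1377]
ee_rot: [-0.0, 1.0, 0.009, -0.001]
contact_force: [0.1, -0.2, -1.6]
width: 0.0125
gripper_force: 50.2
```

```bash
cat >> h.py <<'E'
def tray(c):
    """light wood frame: corners of the biggest wood blob's quadrilateral -> world rectangle at wall-top height"""
    m=(wood(c)).astype(np.uint8)
    return m
def felt(c,ctr,ang,L,r=.011):
    """lateral centre (tray y) of grey pixels near each strip"""
    h=cv2.cvtColor(c['px'],cv2.COLOR_RGB2HSV); m=(h[...,1]<45)&(h[...,2]>60)&(h[...,2]<190)
    ys,xs=np.where(m); P=ray(c,np.c_[xs,ys],0)[:,:2]-np.array(ctr); a=np.radians(ang)
    x=P@[np.cos(a),np.sin(a)]; y=P@[-np.sin(a),np.cos(a)]
    for s in(25,-25):
        o=[]
        for x0 in np.arange(-L/2,L/2,.01):
            k=(abs(x-x0-.005)<.005)&(abs(y-s/1000)<.017)
            if k.sum()>60: lo,hi=np.percentile(y[k],[2,98]); o.append((round(x0+.005,3),round((lo+hi)/2,4),round(hi-lo,4)))
        print('strip',s,o)
E
python3 - <<'E'
from h import *
p,M,ps,s=pose();print(p,ps,s['width'],s['clock'],s['contact_force'])
c=cam('wrist');save(c,'pics/w6.png')
felt(c,(.596,-.2255),1,.11)
E
```

```text
[ 0.54899721 -0.24480355  0.13766929] 1.0592480631914385 0.012468999934965091 10.575 [ 0.08289427 -0.17736919 -1.60855541]
strip 25 [(np.float64(-0.05), np.float64(0.0255), np.float64(0.0222)), (np.float64(-0.04), np.float64(0.0252), np.float64(0.0221)), (np.float64(-0.03), np.float64(0.025), np.float64(0.0222)), (np.float64(-0.02), np.float64(0.0254), np.float64(0.0221)), (np.float64(-0.01), np.float64(0.0255), np.float64(0.0227)), (np.float64(0.0), np.float64(0.0256), np.float64(0.022)), (np.float64(0.01), np.float64(0.0255), np.float64(0.0224)), (np.float64(0.02), np.float64(0.0254), np.float64(0.0228)), (np.float64(0.03), np.float64(0.0255), np.float64(0.0223)), (np.float64(0.04), np.float64(0.0254), np.float64(0.0225)), (np.float64(0.05), np.float64(0.0257), np.float64(0.0223))]
strip -25 [(np.float64(-0.05), np.float64(-0.0219), np.float64(0.0266)), (np.float64(-0.04), np.float64(-0.0226), np.float64(0.0262)), (np.float64(-0.03), np.float64(-0.023), np.float64(0.0251)), (np.float64(-0.02), np.float64(-0.0242), np.float64(0.0222)), (np.float64(-0.01), np.float64(-0.0246), np.float64(0.0229)), (np.float64(0.0), np.float64(-0.0245), np.float64(0.0227)), (np.float64(0.01), np.float64(-0.0248), np.float64(0.0216)), (np.float64(0.02), np.float64(-0.0243), np.float64(0.0222)), (np.float64(0.03), np.float64(-0.0242), np.float64(0.0219)), (np.float64(0.04), np.float64(-0.0246), np.float64(0.0226)), (np.float64(0.05), np.float64(-0.0245), np.float64(0.0223))]
```

View pics/w6.png

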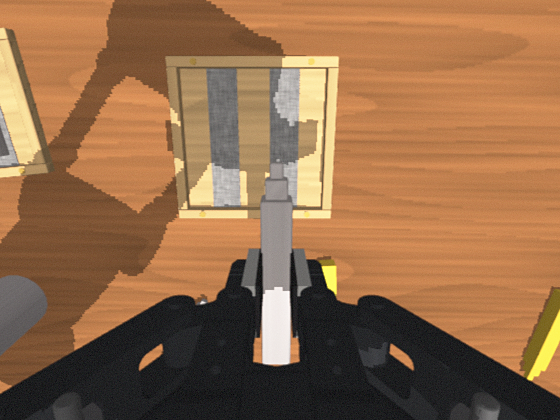

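The long tray's outer corners are at (166,57), (339,57), (330,217) and (179,217). The held punch's tip is at (277,164), over the right strip.

```bash
python3 - <<'E'
from h import *
c=cam('wrist')
K=ray(c,[[166,57],[339,57],[330,217],[179,217]],.01);print(K.round(4).tolist(),K.mean(0))
plan([.597,-.250,.04],1)
E
```

```text
[[0.658, -0.1599, 0.01], [0.6603, -0.291, 0.01], [0.5328, -0.2924, 0.01], [0.5303, -0.1614, 0.01]] [ 0.5953585  -0.22617313  0.01      ]
n 3 xyz [[0.053, 0.006, 0.109], [0.053, 0.006, 0.109], [0.053, 0.006, 0.109]] rot [-0.0, 0.0, -0.0]
```

Emit:
apply_moves(
  xyz=[
    [0.053,0.006,0.109],
    [0.053,0.006,0.109],
    [0.052,0.006,0.109],
    [0,0,0.06],
    [0,0,0.02],
    [0,0,0],
    [0,0,0],
  ],
  rot=[
    [0,0,0],
    [0,0,0],
    [0,0,0],
    [0,0,0],
    [0,0,0],
    [0,0,0],
    [0,0,0],
  ],
  hand=[-1,-1,-1,-1,-1,-1,-1],
)

```text
clock: 11.55
position: [0.5976, -0.25, 0.0186]
ee_rot: [0.001, 1.0, 0.009, 0.001]
contact_force: [-0.8, -0.2, -1.5]
width: 0.0121
gripper_force: 50.2
```

```bash
python3 - <<'E'
from h import *
p,M,ps,s=pose();print(p,ps,s['width'],s['contact_force'])
plan([.5965,-.250,.0065],1)
E
```

```text
[ 0.59763135 -0.25002881  0.01855783] 1.0045835650007215 0.01214928601859769 [-0.78798828 -0.21431876 -1.4555273 ]
n 1 xyz [[-0.004, -0.0, 0.04]] rot [0.001, -0.002, 0.0]
```

Emit:
apply_moves(
  xyz=[
    [-0.004,0,0.02],
    [0,0,0.02],
    [0,0,0],
    [0,0,0],
    [0,0,0],
    [0,0,-0.05],
    [0,0,-0.15],
    [0,0,-0.2],
  ],
  rot=[
    [0,0,0],
    [0,0,0],
    [0,0,0],
    [0,0,0],
    [0,0,0],
    [0,0,0],
    [0,0,0],
    [0,0,0],
  ],
  hand=[-1,-1,-1,-0.4,-0.4,-0.4,-0.4,-0.4],
)

```text
clock: 12.55
position: [0.5952, -0.2491, 0.1259]
ee_rot: [-0.001, 1.0, 0.009, -0.001]
contact_force: [0.9, -0.8, -0.7]
width: 0.0258
gripper_force: 0.0
```

```bash
python3 - <<'E'
from h import *
p,M,ps,s=pose();print(p,ps,s['width'],s['clock'],s['contact_force'])
c=cam('wrist');sd=cam('side')
print(punch(sd,(.596,-.25),vmin=165))
plan([.366,-.134,.17],-29)
E
```

```text
[ 0.59521525 -0.24913489  0.12591766] 1.0187709279343626 0.02581366437430564 12.55 [ 0.85118679 -0.82306135 -0.71616159]
[{'uv': [356.0, 252.0], 'ctr': [584, -258], 'L': 69.1, 'W': 11.6, 'ang': -0.1, 'A': 102}, {'uv': [275.0, 251.0], 'ctr': [401, -161], 'L': 90.3, 'W': 14.6, 'ang': -29.5, 'A': 152}]
n 6 xyz [[-0.129, -0.068, -0.022], [-0.134, -0.056, -0.022], [-0.139, -0.044, -0.022], [-0.142, -0.032, -0.021], [-0.144, -0.02, -0.021], [-0.146, -0.007, -0.02]] rot [0.001, -0.003, 0.083]
```

Emit:
apply_moves(
  xyz=[
    [-0.129,-0.068,-0.022],
    [-0.134,-0.056,-0.022],
    [-0.139,-0.044,-0.022],
    [-0.142,-0.032,-0.021],
    [-0.144,-0.02,-0.021],
    [-0.146,-0.007,-0.02],
    [0,0,0],
    [0,0,0],
  ],
  rot=[
    [0,0,0.083],
    [0,0,0.083],
    [0,0,0.083],
    [0,0,0.083],
    [0,0,0.083],
    [0,0,0.083],
    [0,0,0],
    [0,0,0],
  ],
  hand=[-0.2,-0.2,-0.2,-0.2,-0.2,-0.2,-0.2,-0.2],
)

```text
clock: 13.65
position: [0.3626, -0.1324, 0.1644]
ee_rot: [0.0, 0.969, -0.249, 0.002]
contact_force: [-0.2, -0.2, -0.5]
width: 0.0342
gripper_force: 0.0
```

```bash
python3 - <<'E'
from h import *
p,M,ps,s=pose();print(p,ps,s['width'],s['clock'],s['contact_force'])
c=cam('wrist');print(punch(c,(.402,-.155)))
plan([.4025,-.155,.04],-29)
E
```

```text
[ 0.3626037  -0.13239145  0.164382  ] -28.837027733119605 0.034234284192307396 13.65 [-0.22298824 -0.21963307 -0.45163047]
[{'uv': [277.0, 143.0], 'ctr': [401, -154], 'L': 99.5, 'W': 14.0, 'ang': -29.1, 'A': 1661}, {'uv': [487.0, 123.0], 'ctr': [327, -324], 'L': 22.9, 'W': 7.4, 'ang': 89.1, 'A': 149}]
n 3 xyz [[0.05, 0.001, 0.138], [0.05, 0.001, 0.138], [0.05, 0.0, 0.138]] rot [0.0, -0.001, 0.001]
```

Emit:
apply_moves(
  xyz=[
    [0.049,0,0.138],
    [0.049,0,0.138],
    [0.049,0,0.138],
    [0,0,0.07],
    [0,0,0.04],
    [0,0,0],
    [0,0,0],
  ],
  rot=[
    [0,0,0],
    [0,0,0],
    [0,0,0],
    [0,0,0],
    [0,0,0],
    [0,0,0],
    [0,0,0],
  ],
  hand=[-0.2,-0.2,-0.2,-0.2,-0.2,-0.2,-0.2],
)

```text
clock: 14.58
position: [0.4011, -0.1536, 0.007]
ee_rot: [0.0, 0.968, -0.249, 0.001]
contact_force: [-0.2, -0.3, -0.3]
width: 0.0339
gripper_force: 0.0
```

```bash
python3 - <<'E'
from h import *
p,M,ps,s=pose();print(p,ps,s['width'],s['clock'],s['contact_force'])
c=cam('wrist')
m=steel(c,100,45)[120:230,240:310]; r=np.where(m.sum(1)>3)[0]; print('tip row',r.min()+120); cols=np.where(m[r.min()+60-0 if r.min()+60<110 else 105])[0]+240; print(cols.min(),cols.max())
plan([p[0],p[1],.006],-29)
E
```

```text
[ 0.40109689 -0.15358626  0.00695184] -28.854915936318157 0.03388208210799606 14.575 [-0.22439004 -0.31107091 -0.29156511]
tip row 158
261 292
n 1 xyz [[-0.0, -0.0, 0.004]] rot [0.0, -0.002, 0.002]
```

Emit:
apply_moves(
  xyz=[
    [0,0,0.003],
    [0,0,0],
    [0,0,0],
    [0,0,-0.05],
    [0,0,-0.15],
    [0,0,-0.18],
    [0,0,-0.1],
    [0,0,0],
  ],
  rot=[
    [0,0,0],
    [0,0,0],
    [0,0,0],
    [0,0,0],
    [0,0,0],
    [0,0,0],
    [0,0,0],
    [0,0,0],
  ],
  hand=[-1,-1,-1,-1,-1,-1,-1,-1],
)

```text
clock: 15.62
position: [0.4016, -0.1539, 0.1515]
ee_rot: [0.001, 0.968, -0.249, 0.003]
contact_force: [0.8, -0.4, -1.4]
width: 0.0119
gripper_force: 49.1
```

```bash
cat >> h.py <<'E'
def held(c,p,M,rows=(120,250),cols=(240,312),vmin=85,smax=40):
    "ends of held punch's tip in tool frame via vertical profile"
    m=steel(c,vmin,smax)[rows[0]:rows[1],cols[0]:cols[1]]; out=[]
    for r in range(m.shape[0]):
        k=np.where(m[r])[0]
        out.append((r+rows[0],len(k),(k.mean()+cols[0]).round(1) if len(k) else 0))
    return out
E
python3 - <<'E'
from h import *
p,M,ps,s=pose();print(p,ps,s['width'],s['clock'],s['contact_force'])
c=cam('wrist')
o=held(c,p,M); print(o[25:80:3])
print(((ray(c,[[276,158]],p[2]+.002)-p)@M).round(4))
plan([.594,-.200,.10],1.1)
E
```

```text
[ 0.40164458 -0.15389313  0.15148444] -28.853361627350342 0.01188042064878793 15.625 [ 0.81949222 -0.41022811 -1.41672738]
[(145, 0, 0), (148, 0, 0), (151, 0, 0), (154, 0, 0), (157, 0, 0), (160, 14, np.float64(276.5)), (163, 14, np.float64(276.5)), (166, 14, np.float64(276.5)), (169, 14, np.float64(276.5)), (172, 15, np.float64(276.0)), (175, 21, np.float64(276.0)), (178, 23, np.float64(276.0)), (181, 22, np.float64(276.5)), (184, 22, np.float64(276.5)), (187, 22, np.float64(276.5)), (190, 22, np.float64(276.5)), (193, 29, np.float64(276.0)), (196, 30, np.float64(276.5)), (199, 31, np.float64(276.0))]
[[ 0.0521 -0.0001 -0.0017]]
n 5 xyz [[0.128, -0.035, 0.033], [0.131, -0.021, 0.033], [0.133, -0.008, 0.033], [0.133, 0.006, 0.033], [0.131, 0.02, 0.033]] rot [0.0, -0.0, -0.1]
```

Emit:
apply_moves(
  xyz=[
    [0.128,-0.035,0.033],
    [0.131,-0.021,0.033],
    [0.133,-0.008,0.033],
    [0.133,0.006,0.033],
    [0.131,0.02,0.033],
    [0,0,0],
    [0,0,0],
  ],
  rot=[
    [0,0,-0.1],
    [0,0,-0.1],
    [0,0,-0.1],
    [0,0,-0.1],
    [0,0,-0.1],
    [0,0,0],
    [0,0,0],
  ],
  hand=[-1,-1,-1,-1,-1,-1,-1],
)

```text
clock: 16.55
position: [0.5919, -0.1989, 0.0975]
ee_rot: [-0.001, 1.0, 0.01, -0.003]
contact_force: [-0.1, 0.0, -2.3]
width: 0.0124
gripper_force: 49.1
```

```bash
python3 - <<'E'
from h import *
p,M,ps,s=pose();print(p,ps,s['width'],s['clock'],s['contact_force'])
c=cam('wrist');save(c,'pics/w7.png')
felt(c,(.596,-.2255),1,.11)
plan([.5945,-.200,.018],1.1)
E
```

```text
[ 0.59192187 -0.19891282  0.09750005] 1.1129787255064814 0.012445001172873648 16.55 [-1.46888964e-01  1.64341850e-03 -2.25844919e+00]
strip 25 [(np.float64(-0.05), np.float64(0.0233), np.float64(0.0297)), (np.float64(-0.04), np.float64(0.0253), np.float64(0.0319)), (np.float64(-0.03), np.float64(0.0262), np.float64(0.0236)), (np.float64(-0.02), np.float64(0.0266), np.float64(0.0241)), (np.float64(-0.01), np.float64(0.0265), np.float64(0.024)), (np.float64(0.0), np.float64(0.0262), np.float64(0.0243)), (np.float64(0.01), np.float64(0.0255), np.float64(0.0225)), (np.float64(0.02), np.float64(0.0255), np.float64(0.0223)), (np.float64(0.03), np.float64(0.0253), np.float64(0.0227)), (np.float64(0.04), np.float64(0.0253), np.float64(0.0225)), (np.float64(0.05), np.float64(0.0253), np.float64(0.0222))]
strip -25 [(np.float64(-0.05), np.float64(-0.0245), np.float64(0.0226)), (np.float64(-0.04), np.float64(-0.0245), np.float64(0.0232)), (np.float64(-0.03), np.float64(-0.0246), np.float64(0.0229)), (np.float64(-0.02), np.float64(-0.0246), np.float64(0.0224)), (np.float64(-0.01), np.float64(-0.0246), np.float64(0.0229)), (np.float64(0.0), np.float64(-0.0247), np.float64(0.0225)), (np.float64(0.01), np.float64(-0.0248), np.float64(0.0226)), (np.float64(0.02), np.float64(-0.025), np.float64(0.0226)), (np.float64(0.03), np.float64(-0.0243), np.float64(0.0222)), (np.float64(0.04), np.float64(-0.0247), np.float64(0.0226)), (np.float64(0.05), np.float64(-0.0246), np.float64(0.0228))]
n 2 xyz [[0.005, 0.002, 0.134], [0.004, 0.002, 0.134]] rot [-0.001, 0.002, 0.0]
```

View pics/w7.png

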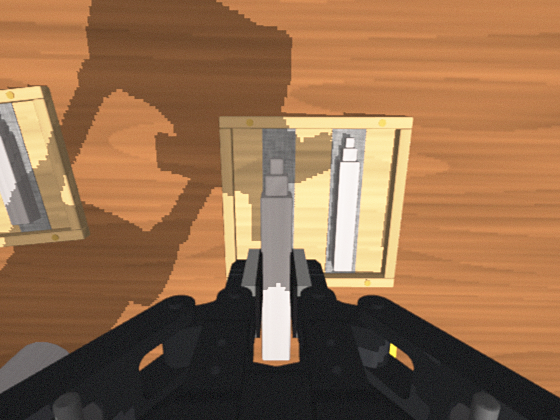

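Long_2 lies on the right strip (tip (348,138), butt (343,270)), clear of both end walls. The held long_1 is lined up over the left strip at column 277, so I'll check the offsets and lower it.

```bash
python3 - <<'E'
from h import *
c=cam('wrist')
a=ray(c,[[348.5,138]],.010)[0];b=ray(c,[[343.5,270]],.014)[0];print(a,b,(a+b)/2,np.linalg.norm((a-b)[:2]))
print('inner walls', ray(c,[[276,128],[348,128]],.0).round(4).tolist(),ray(c,[[330,277],[350,277]],.01).round(4).tolist())
E
```

```text
[ 0.64608396 -0.24776526  0.01      ] [ 0.5473265  -0.25133044  0.014     ] [ 0.59670523 -0.24954785  0.012     ] 0.0988217898331099
inner walls [[0.6513, -0.1976, 0.0], [0.6523, -0.249, 0.0]] [[0.539, -0.2422, 0.01], [0.5393, -0.2578, 0.01]]
```

Emit:
apply_moves(
  xyz=[
    [0.005,0.003,0.11],
    [0.004,0.002,0.09],
    [0,0,0.06],
    [0,0,0],
    [0,0,0],
  ],
  rot=[
    [0,0,0],
    [0,0,0],
    [0,0,0],
    [0,0,0],
    [0,0,0],
  ],
  hand=[-1,-1,-1,-1,-1],
)

```text
clock: 17.27
position: [0.5969, -0.2015, 0.023]
ee_rot: [0.0, 1.0, 0.01, 0.001]
contact_force: [1.2, 0.5, -1.1]
width: 0.0122
gripper_force: 49.1
```

```bash
python3 - <<'E'
from h import *
p,M,ps,s=pose();print(p,ps,s['width'],s['clock'],s['contact_force'])
plan([.595,-.200,.0065],1.1,2)
E
```

```text
[ 0.59692855 -0.20147125  0.02304926] 1.1242127132375417 0.01215542957467017 17.275 [ 1.22085607  0.49385507 -1.11509884]
n 2 xyz [[-0.003, -0.003, 0.028], [-0.003, -0.003, 0.028]] rot [0.0, -0.001, 0.0]
```

Emit:
apply_moves(
  xyz=[
    [-0.003,-0.003,0.028],
    [-0.003,-0.002,0.027],
    [0,0,0],
    [0,0,0],
    [0,0,0],
    [0,0,-0.05],
    [0,0,-0.17],
    [0,0,-0.2],
  ],
  rot=[
    [0,0,0],
    [0,0,0],
    [0,0,0],
    [0,0,0],
    [0,0,0],
    [0,0,0],
    [0,0,0],
    [0,0,0],
  ],
  hand=[-1,-1,-1,-1,-0.4,-0.4,-0.4,-0.4],
)

```text
clock: 18.27
position: [0.5943, -0.1995, 0.1324]
ee_rot: [-0.0, 1.0, 0.01, -0.001]
contact_force: [0.9, -0.8, -0.2]
width: 0.0258
gripper_force: 0.0
```

```bash
python3 - <<'E'
from h import *
p,M,ps,s=pose();print(p,ps,s['width'],s['clock'],s['contact_force'])
c=cam('side');sc=cam('scene')
for x in (c,sc): print([b for b in blobs(x,steel(x),.01) if 380<b['ctr'][0]<550 and 150<b['ctr'][1]<450])
P=proj(c,[[.33,.30,.02],[.38,.3,.02]]);print(P)
print(ray(c,[[178,142]],.022))
plan([.45,.12,.19],0,start=(p,ps))
plan([.379,.190,.18],-5,start=([.45,.12,.19],0))
E
```

```text
[ 0.59431899 -0.19953398  0.13238899] 1.13920283496943 0.025767452555361694 18.275 [ 0.88196718 -0.8415618  -0.20334173]
[{'uv': [229.0, 110.0], 'ctr': [512, 388], 'L': 59.5, 'W': 14.5, 'ang': 38.7, 'A': 54}]
[{'uv': [354.0, 193.0], 'ctr': [422, 186], 'L': 61.5, 'W': 19.4, 'ang': -5.2, 'A': 66}, {'uv': [431.0, 194.0], 'ctr': [518, 390], 'L': 52.4, 'W': 32.5, 'ang': 40.2, 'A': 93}]
[[184.87244323 143.49851842]
 [200.48519228 138.16091384]]
[[0.31346508 0.31314378 0.022     ]]
n 8 xyz [[-0.057, -0.134, -0.024], [-0.058, -0.134, -0.024], [-0.058, -0.134, -0.024], [-0.058, -0.134, -0.024], [-0.059, -0.134, -0.024], [-0.059, -0.134, -0.024], [-0.059, -0.133, -0.024], [-0.06, -0.133, -0.024]] rot [0.0, 0.0, 0.002]
n 3 xyz [[-0.079, -0.078, 0.011], [-0.081, -0.075, 0.011], [-0.083, -0.073, 0.011]] rot [0.0, 0.0, 0.028]
```

Emit:
apply_moves(
  xyz=[
    [-0.057,-0.134,-0.08],
    [-0.058,-0.134,-0.08],
    [-0.058,-0.134,-0.04],
    [-0.058,-0.134,0],
    [-0.059,-0.134,0],
    [-0.059,-0.134,0],
    [-0.059,-0.133,0],
    [-0.06,-0.133,0],
  ],
  rot=[
    [0,0,0.002],
    [0,0,0.002],
    [0,0,0.002],
    [0,0,0.002],
    [0,0,0.002],
    [0,0,0.002],
    [0,0,0.002],
    [0,0,0.002],
  ],
  hand=[-0.2,-0.2,-0.2,-0.2,-0.2,-0.2,-0.2,-0.2],
)

```text
clock: 19.38
position: [0.4498, 0.1206, 0.1919]
ee_rot: [-0.0, 1.0, 0.001, 0.001]
contact_force: [-0.2, 0.0, -0.1]
width: 0.0342
gripper_force: 0.0
```

Emit:
apply_moves(
  xyz=[
    [-0.079,-0.078,0.011],
    [-0.081,-0.075,0.011],
    [-0.083,-0.073,0.011],
    [0,0,0],
    [0,0,0],
  ],
  rot=[
    [0,0,0.028],
    [0,0,0.028],
    [0,0,0.028],
    [0,0,0],
    [0,0,0],
  ],
  hand=[-0.2,-0.2,-0.2,-0.2,-0.2],
)

```text
clock: 20.0
position: [0.3801, 0.189, 0.182]
ee_rot: [0.0, 0.999, -0.042, 0.001]
contact_force: [-0.1, 0.4, -0.0]
width: 0.0342
gripper_force: 0.0
```

```bash
python3 - <<'E'
from h import *
p,M,ps,s=pose();print(p,ps,s['width'],s['clock'])
c=cam('wrist')
for v in (100,120,150): print(punch(c,(.42,.188),vmin=v,smax=50))
E
```

```text
[0.38008051 0.18897647 0.18198389] -4.817818699420204 0.03424593331479982 20.0
[{'uv': [271.0, 152.0], 'ctr': [416, 191], 'L': 59.5, 'W': 14.1, 'ang': -0.4, 'A': 834}, {'uv': [268.0, 6.0], 'ctr': [536, 183], 'L': 22.0, 'W': 10.4, 'ang': 85.2, 'A': 372}]
[{'uv': [271.0, 152.0], 'ctr': [416, 191], 'L': 59.5, 'W': 14.1, 'ang': -0.4, 'A': 834}, {'uv': [268.0, 6.0], 'ctr': [536, 183], 'L': 22.0, 'W': 10.4, 'ang': 85.2, 'A': 372}]
[{'uv': [271.0, 153.0], 'ctr': [416, 191], 'L': 59.5, 'W': 13.8, 'ang': -0.1, 'A': 805}, {'uv': [268.0, 6.0], 'ctr': [536, 183], 'L': 22.0, 'W': 10.4, 'ang': 85.2, 'A': 372}]
```

```bash
python3 - <<'E'
from h import *
plan([.416,.191,.04],-0.4,3)
E
```

```text
n 3 xyz [[0.039, -0.006, 0.158], [0.039, -0.005, 0.158], [0.039, -0.004, 0.158]] rot [0.0, -0.001, -0.025]
```

Emit:
apply_moves(
  xyz=[
    [0.039,-0.006,0.158],
    [0.039,-0.005,0.158],
    [0.039,-0.004,0.158],
    [0,0,0],
    [0,0,0.06],
    [0,0,0.045],
    [0,0,0],
    [0,0,0],
  ],
  rot=[
    [0,0,-0.025],
    [0,0,-0.025],
    [0,0,-0.025],
    [0,0,0],
    [0,0,0],
    [0,0,0],
    [0,0,0],
    [0,0,0],
  ],
  hand=[-0.2,-0.2,-0.2,-0.2,-0.2,-0.2,-0.2,-0.2],
)

```text
clock: 21.05
position: [0.4153, 0.1917, 0.0087]
ee_rot: [-0.0, 1.0, -0.003, 0.001]
contact_force: [0.3, 0.6, 0.2]
width: 0.0341
gripper_force: 0.0
```

```bash
python3 - <<'E'
from h import *
p,M,ps,s=pose();print(p,ps,s['width'],s['clock'],s['contact_force'])
c=cam('wrist');o=held(c,p,M);print([x for x in o if x[1]>3][::8])
u=[x for x in o if x[1]>3][0]; print(((ray(c,[[u[2],u[0]]],.009)-p)@M).round(4))
plan([p[0],p[1],.006],-.4)
E
```

```text
[0.41533054 0.19168397 0.00871263] -0.3705630562780741 0.03408001845886812 21.05 [0.3495877  0.58782066 0.22943975]
[(200, 8, np.float64(276.5)), (208, 12, np.float64(276.5)), (216, 20, np.float64(276.5)), (224, 21, np.float64(276.0)), (232, 28, np.float64(276.5)), (240, 30, np.float64(276.5)), (248, 30, np.float64(276.5))]
[[ 0.0331  0.0001 -0.0002]]
n 1 xyz [[-0.0, 0.0, 0.009]] rot [-0.0, -0.002, 0.001]
```

Emit:
apply_moves(
  xyz=[
    [0,0,0.009],
    [0,0,0],
    [0,0,0],
    [0,0,0],
    [0,0,-0.05],
    [0,0,-0.15],
    [0,0,-0.15],
    [0,0,-0.05],
  ],
  rot=[
    [0,0,0],
    [0,0,0],
    [0,0,0],
    [0,0,0],
    [0,0,0],
    [0,0,0],
    [0,0,0],
    [0,0,0],
  ],
  hand=[-0.3,-1,-1,-1,-1,-1,-1,-1],
)

```text
clock: 22.1
position: [0.4162, 0.192, 0.1275]
ee_rot: [-0.001, 1.0, -0.003, 0.002]
contact_force: [-0.9, 0.9, -1.9]
width: 0.0124
gripper_force: 49.5
```

```bash
python3 - <<'E'
from h import *
p,M,ps,s=pose();print(p,ps,s['width'],s['clock'],s['contact_force'])
plan([.53,.181,.13],-2)
E
```

```text
[0.41617678 0.19200684 0.12750839] -0.35308837655769765 0.012409255643986506 22.1 [-0.91738671  0.93203055 -1.87595582]
n 3 xyz [[0.127, 0.011, -0.002], [0.127, 0.01, -0.002], [0.127, 0.009, -0.003]] rot [-0.0, -0.002, 0.009]
```

Emit:
apply_moves(
  xyz=[
    [0.127,0.011,-0.002],
    [0.127,0.01,-0.002],
    [0.127,0.009,-0.003],
    [0,0,0],
    [0,0,0],
  ],
  rot=[
    [0,0,0.009],
    [0,0,0.009],
    [0,0,0.009],
    [0,0,0],
    [0,0,0],
  ],
  hand=[-1,-1,-1,-1,-1],
)

```text
clock: 22.72
position: [0.5275, 0.1806, 0.1263]
ee_rot: [0.0, 1.0, -0.017, -0.001]
contact_force: [-1.0, 0.2, -0.9]
width: 0.0123
gripper_force: 49.5
```

```bash
python3 - <<'E'
from h import *
p,M,ps,s=pose();print(p,ps,s['width'],s['clock'],s['contact_force'])
c=cam('wrist');save(c,'pics/w8.png')
felt(c,(.571,.205),-2,.08)
# felt extents along tray x (walls end it) using both strips
h=cv2.cvtColor(c['px'],cv2.COLOR_RGB2HSV); m=(h[...,1]<45)&(h[...,2]>60)&(h[...,2]<200)
ys,xs=np.where(m);P=ray(c,np.c_[xs,ys],0)[:,:2]
k=(abs(P[:,1]-.230)<.009)&(abs(P[:,0]-.57)<.06); print(np.percentile(P[k,0],[0.5,99.5]),k.sum())
# wood bounds at z=.01 along the line between strips
w=wood(c);ys,xs=np.where(w);P=ray(c,np.c_[xs,ys],.01)[:,:2]
k=(abs(P[:,1]-.230)<.03)&(abs(P[:,0]-.57)<.1); print('wood x',np.percentile(P[k,0],[.3,99.7]))
E
```

```text
[0.52749427 0.18055853 0.12629673] -1.9875669462236025 0.012267870876498159 22.725 [-0.95870342  0.19814468 -0.8525901 ]
strip 25 [(np.float64(-0.035), np.float64(0.0273), np.float64(0.0225)), (np.float64(-0.025), np.float64(0.0274), np.float64(0.0219)), (np.float64(-0.015), np.float64(0.0275), np.float64(0.0224)), (np.float64(-0.005), np.float64(0.0279), np.float64(0.0225)), (np.float64(0.005), np.float64(0.0281), np.float64(0.0224)), (np.float64(0.015), np.float64(0.0282), np.float64(0.0223)), (np.float64(0.025), np.float64(0.0281), np.float64(0.0226)), (np.float64(0.035), np.float64(0.0284), np.float64(0.0224))]
strip -25 [(np.float64(-0.035), np.float64(-0.0225), np.float64(0.0219)), (np.float64(-0.025), np.float64(-0.0223), np.float64(0.0213)), (np.float64(-0.015), np.float64(-0.0222), np.float64(0.0222)), (np.float64(-0.005), np.float64(-0.0222), np.float64(0.022)), (np.float64(0.005), np.float64(-0.0222), np.float64(0.0218)), (np.float64(0.015), np.float64(-0.0219), np.float64(0.0223)), (np.float64(0.025), np.float64(-0.0205), np.float64(0.0194)), (np.float64(0.035), np.float64(-0.0214), np.float64(0.0215))]
[0.53363443 0.6069296 ] 1898
wood x [0.52594103 0.61544882]
```

```bash
python3 - <<'E'
from h import *
plan([.5685,.1825,.03],-1.1,3)
E
```

```text
n 3 xyz [[0.046, -0.004, 0.107], [0.046, -0.003, 0.107], [0.046, -0.003, 0.107]] rot [0.0, 0.001, -0.005]
```

Emit:
apply_moves(
  xyz=[
    [0.046,-0.004,0.107],
    [0.046,-0.003,0.107],
    [0.046,-0.003,0.107],
    [0,0,0.02],
    [0,0,0],
    [0,0,0],
  ],
  rot=[
    [0,0,-0.005],
    [0,0,-0.005],
    [0,0,-0.005],
    [0,0,0],
    [0,0,0],
    [0,0,0],
  ],
  hand=[-1,-1,-1,-1,-1,-1],
)

```text
clock: 23.52
position: [0.5704, 0.1828, 0.0264]
ee_rot: [-0.0, 1.0, -0.009, 0.001]
contact_force: [-0.7, 0.4, -1.1]
width: 0.0121
gripper_force: 49.5
```

```bash
python3 - <<'E'
from h import *
p,M,ps,s=pose();print(p,ps,s['width'],s['clock'],s['contact_force'])
c=cam('wrist');felt(c,(.571,.205),-1.1,.08)
o=held(c,p,M);u=[x for x in o if 3<x[1]<25][:1];print(u)
plan([.5685,.1825,.0065],-1.1,2)
E
```

```text
[0.57037882 0.18281942 0.02640996] -1.0647029189659138 0.012095177711675027 23.525 [-0.70871473  0.35090792 -1.05684303]
strip 25 [(np.float64(-0.035), np.float64(0.0278), np.float64(0.0226)), (np.float64(-0.025), np.float64(0.028), np.float64(0.0227)), (np.float64(-0.015), np.float64(0.028), np.float64(0.0228)), (np.float64(-0.005), np.float64(0.0276), np.float64(0.0223)), (np.float64(0.005), np.float64(0.0276), np.float64(0.0226)), (np.float64(0.015), np.float64(0.0279), np.float64(0.0228)), (np.float64(0.025), np.float64(0.0278), np.float64(0.0229)), (np.float64(0.035), np.float64(0.0277), np.float64(0.0227))]
strip -25 [(np.float64(-0.035), np.float64(-0.0221), np.float64(0.0256)), (np.float64(-0.025), np.float64(-0.0247), np.float64(0.0328)), (np.float64(-0.015), np.float64(-0.0244), np.float64(0.0309)), (np.float64(-0.005), np.float64(-0.023), np.float64(0.0287)), (np.float64(0.005), np.float64(-0.0224), np.float64(0.0226)), (np.float64(0.015), np.float64(-0.0224), np.float64(0.0232)), (np.float64(0.025), np.float64(-0.0224), np.float64(0.0229)), (np.float64(0.035), np.float64(-0.0226), np.float64(0.0229))]
[]
n 2 xyz [[-0.004, 0.001, 0.033], [-0.003, 0.001, 0.033]] rot [-0.0, -0.001, 0.0]
```

Strip confirmed at y≈0.1826 and −1.1°. I'll lower the last stretch and release.

Emit:
apply_moves(
  xyz=[
    [-0.004,0.001,0.033],
    [-0.003,0.001,0.032],
    [0,0,0],
    [0,0,0],
    [0,0,0],
    [0,0,-0.05],
    [0,0,-0.17],
    [0,0,-0.2],
  ],
  rot=[
    [0,0,0],
    [0,0,0],
    [0,0,0],
    [0,0,0],
    [0,0,0],
    [0,0,0],
    [0,0,0],
    [0,0,0],
  ],
  hand=[-1,-1,-1,-1,-0.4,-0.4,-0.4,-0.4],
)

```text
clock: 24.58
position: [0.5676, 0.1818, 0.1329]
ee_rot: [0.0, 1.0, -0.009, -0.001]
contact_force: [0.5, -0.5, -0.1]
width: 0.0255
gripper_force: 0.0
```

```bash
python3 - <<'E'
from h import *
p,M,ps,s=pose();print(p,ps,s['width'],s['clock'],s['contact_force'])
plan([.488,.362,.17],40)
E
```

```text
[0.56763909 0.18183043 0.13285461] -1.0820831844461765 0.025518266637065162 24.575 [ 0.45696345 -0.46864811 -0.10272368]
n 5 xyz [[-0.055, -0.119, -0.025], [-0.038, -0.126, -0.025], [-0.019, -0.13, -0.025], [-0.001, -0.131, -0.025], [0.018, -0.13, -0.025]] rot [-0.0, 0.0, -0.137]
```

Emit:
apply_moves(
  xyz=[
    [-0.055,-0.119,-0.025],
    [-0.038,-0.126,-0.025],
    [-0.019,-0.13,-0.025],
    [-0.001,-0.131,-0.025],
    [0.018,-0.13,-0.025],
    [0,0,0],
    [0,0,0],
  ],
  rot=[
    [0,0,-0.137],
    [0,0,-0.137],
    [0,0,-0.137],
    [0,0,-0.137],
    [0,0,-0.137],
    [0,0,0],
    [0,0,0],
  ],
  hand=[-0.2,-0.2,-0.2,-0.2,-0.2,-0.2,-0.2],
)

```text
clock: 25.45
position: [0.4887, 0.3618, 0.1696]
ee_rot: [0.0, 0.94, 0.342, 0.0]
contact_force: [-0.0, -0.4, 0.5]
width: 0.0339
gripper_force: 0.0
```

```bash
python3 - <<'E'
from h import *
p,M,ps,s=pose();print(p,ps,s['width'],s['clock'])
c=cam('wrist')
b=punch(c,(.514,.391),vmin=110,smax=50);print(b);b=b[0]
plan([b['ctr'][0]/1e3,b['ctr'][1]/1e3,.04],b['ang'],3)
E
```

```text
[0.4886544  0.36175716 0.16958358] 40.00389989249927 0.03389820295471464 25.45
[{'uv': [268.0, 149.0], 'ctr': [515, 394], 'L': 59.9, 'W': 13.8, 'ang': 40.0, 'A': 922}, {'uv': [223.0, 273.0], 'ctr': [387, 347], 'L': 54.8, 'W': 15.1, 'ang': 27.2, 'A': 473}]
n 3 xyz [[0.046, -0.009, 0.144], [0.046, -0.009, 0.144], [0.046, -0.009, 0.144]] rot [0.0, -0.0, -0.0]
```

Emit:
apply_moves(
  xyz=[
    [0.046,-0.009,0.144],
    [0.046,-0.009,0.144],
    [0.046,-0.009,0.144],
    [0,0,0],
    [0,0,0.06],
    [0,0,0.05],
    [0,0,0],
    [0,0,0],
  ],
  rot=[
    [0,0,0],
    [0,0,0],
    [0,0,0],
    [0,0,0],
    [0,0,0],
    [0,0,0],
    [0,0,0],
    [0,0,0],
  ],
  hand=[-0.2,-0.2,-0.2,-0.2,-0.2,-0.2,-0.2,-0.2],
)

```text
clock: 26.5
position: [0.5154, 0.395, 0.007]
ee_rot: [-0.0, 0.94, 0.342, 0.001]
contact_force: [0.6, 0.7, 0.0]
width: 0.0343
gripper_force: 0.0
```

```bash
python3 - <<'E'
from h import *
p,M,ps,s=pose();print(p,ps,s['width'],s['clock'],s['contact_force'])
c=cam('wrist');o=held(c,p,M);print([x for x in o if x[1]>3][::8])
u=[x for x in o if x[1]>3][0]; print(((ray(c,[[u[2],u[0]]],.009)-p)@M).round(4))
plan([p[0],p[1],.006],40)
E
```

```text
[0.51539112 0.39503475 0.00703601] 40.01942594874244 0.03428014585614114 26.5 [0.56867137 0.69980489 0.01405162]
[(207, 10, np.float64(275.5)), (215, 12, np.float64(275.5)), (223, 20, np.float64(275.5)), (231, 22, np.float64(275.5)), (239, 28, np.float64(275.5)), (247, 30, np.float64(275.5))]
[[ 0.0304 -0.0002 -0.0019]]
n 1 xyz [[-0.001, 0.0, 0.004]] rot [0.0, -0.002, 0.0]
```

Emit:
apply_moves(
  xyz=[
    [0,0,0.003],
    [0,0,0],
    [0,0,0],
    [0,0,0],
    [0,0,-0.05],
    [0,0,-0.15],
    [0,0,-0.18],
    [0,0,-0.05],
  ],
  rot=[
    [0,0,0],
    [0,0,0],
    [0,0,0],
    [0,0,0],
    [0,0,0],
    [0,0,0],
    [0,0,0],
    [0,0,0],
  ],
  hand=[-0.3,-1,-1,-1,-1,-1,-1,-1],
)

```text
clock: 27.55
position: [0.517, 0.3961, 0.1392]
ee_rot: [-0.001, 0.94, 0.342, 0.004]
contact_force: [-0.0, 0.5, -0.1]
width: 0.0123
gripper_force: 50.1
```

```bash
python3 - <<'E'
from h import *
p,M,ps,s=pose();print(p,ps,s['width'],s['clock'],s['contact_force'])
plan([.535,.2328,.13],-1.1)
E
```

```text
[0.51702519 0.39610784 0.13917182] 40.02306661032985 0.012336931833067237 27.55 [-0.03419826  0.49619321 -0.05806672]
n 5 xyz [[-0.061, 0.091, 0.006], [-0.047, 0.099, 0.006], [-0.033, 0.105, 0.006], [-0.017, 0.108, 0.006], [-0.002, 0.11, 0.006]] rot [-0.0, -0.002, 0.137]
```

Emit:
apply_moves(
  xyz=[
    [-0.061,0.091,0.006],
    [-0.047,0.099,0.006],
    [-0.033,0.105,0.006],
    [-0.017,0.108,0.006],
    [-0.002,0.11,0.006],
    [0,0,0],
    [0,0,0],
  ],
  rot=[
    [0,0,0.137],
    [0,0,0.137],
    [0,0,0.137],
    [0,0,0.137],
    [0,0,0.137],
    [0,0,0],
    [0,0,0],
  ],
  hand=[-1,-1,-1,-1,-1,-1,-1],
)

```text
clock: 28.42
position: [0.5326, 0.2315, 0.125]
ee_rot: [-0.0, 1.0, -0.009, -0.0]
contact_force: [-0.4, -0.1, -0.9]
width: 0.012
gripper_force: 50.1
```

```bash
python3 - <<'E'
from h import *
p,M,ps,s=pose();print(p,ps,s['width'],s['clock'],s['contact_force'])
c=cam('wrist');felt(c,(.571,.205),-1.1,.08)
u=[x for x in held(c,p,M) if 3<x[1]][:30:6];print(u)
plan([.5715,.2328,.025],-1.1,3)
E
```

```text
[0.53262299 0.23152076 0.12503969] -1.054065338114247 0.01197041150870292 28.425 [-0.41111037 -0.08601948 -0.94957091]
strip 25 [(np.float64(-0.035), np.float64(0.028), np.float64(0.0227)), (np.float64(-0.025), np.float64(0.028), np.float64(0.0225)), (np.float64(-0.015), np.float64(0.028), np.float64(0.0222)), (np.float64(-0.005), np.float64(0.0276), np.float64(0.0228)), (np.float64(0.005), np.float64(0.0276), np.float64(0.0226)), (np.float64(0.015), np.float64(0.0276), np.float64(0.0223)), (np.float64(0.025), np.float64(0.0284), np.float64(0.0206)), (np.float64(0.035), np.float64(0.028), np.float64(0.0211))]
strip -25 [(np.float64(-0.035), np.float64(-0.0223), np.float64(0.0225)), (np.float64(-0.025), np.float64(-0.0224), np.float64(0.0218)), (np.float64(-0.015), np.float64(-0.0222), np.float64(0.0224)), (np.float64(-0.005), np.float64(-0.022), np.float64(0.0225)), (np.float64(0.005), np.float64(-0.0222), np.float64(0.0226)), (np.float64(0.015), np.float64(-0.0225), np.float64(0.0226)), (np.float64(0.025), np.float64(-0.0217), np.float64(0.0209)), (np.float64(0.035), np.float64(-0.0224), np.float64(0.0218))]
[(120, 29, np.float64(274.0)), (126, 29, np.float64(274.0)), (132, 29, np.float64(274.0)), (138, 29, np.float64(274.0)), (144, 29, np.float64(274.0))]
n 3 xyz [[0.043, -0.002, 0.111], [0.043, -0.002, 0.111], [0.043, -0.002, 0.111]] rot [-0.0, 0.0, 0.0]
```

Emit:
apply_moves(
  xyz=[
    [0.043,-0.002,0.111],
    [0.043,-0.002,0.111],
    [0.043,-0.002,0.111],
    [0,0,0.01],
    [0,0,0],
    [0,0,0],
  ],
  rot=[
    [0,0,0],
    [0,0,0],
    [0,0,0],
    [0,0,0],
    [0,0,0],
    [0,0,0],
  ],
  hand=[-1,-1,-1,-1,-1,-1],
)

```text
clock: 29.22
position: [0.5721, 0.233, 0.0241]
ee_rot: [-0.0, 1.0, -0.009, 0.001]
contact_force: [-0.8, 0.3, -0.0]
width: 0.0123
gripper_force: 50.1
```

```bash
python3 - <<'E'
from h import *
p,M,ps,s=pose();print(p,ps,s['width'],s['clock'],s['contact_force'])
plan([.5715,.2328,.0065],-1.1,2)
E
```

```text
[0.5721235  0.23300242 0.02408079] -1.038197584469865 0.012344530897199281 29.225 [-0.79250277  0.31275157 -0.03700937]
n 2 xyz [[-0.001, 0.0, 0.029], [-0.001, 0.0, 0.029]] rot [-0.0, -0.001, 0.001]
```

Emit:
apply_moves(
  xyz=[
    [-0.001,0,0.029],
    [-0.001,0,0.029],
    [0,0,0],
    [0,0,0],
    [0,0,0],
    [0,0,-0.05],
    [0,0,-0.17],
    [0,0,-0.2],
  ],
  rot=[
    [0,0,0],
    [0,0,0],
    [0,0,0],
    [0,0,0],
    [0,0,0],
    [0,0,0],
    [0,0,0],
    [0,0,0],
  ],
  hand=[-1,-1,-1,-1,-0.4,-0.4,-0.4,-0.4],
)

```text
clock: 30.22
position: [0.5704, 0.2321, 0.132]
ee_rot: [0.0, 1.0, -0.009, -0.001]
contact_force: [0.4, -0.2, -0.1]
width: 0.0255
gripper_force: 0.0
```

Emit:
apply_moves(
  xyz=[
    [-0.12,0.08,-0.1],
    [-0.12,0.08,-0.1],
    [0,0.1,0],
    [0,0.1,0],
    [0,0,0],
    [0,0,0],
  ],
  rot=[
    [0,0,0],
    [0,0,0],
    [0,0,0],
    [0,0,0],
    [0,0,0],
    [0,0,0],
  ],
  hand=[-0.4,-0.4,-0.4,-0.4,-0.4,-0.4],
)

```text
clock: 30.98
position: [0.4972, 0.1262, 0.1916]
ee_rot: [-0.0, 1.0, -0.01, 0.0]
contact_force: [-0.3, 0.7, 0.8]
width: 0.0256
gripper_force: 0.0
```

```bash
python3 - <<'E'
from h import *
p,M,ps,s=pose();print(p,ps,s['clock'],s['contact_force'])
c=cam('wrist');save(c,'pics/w9.png');save(cam('scene'),'pics/s9.png')
E
```

```text
[0.49722311 0.12622051 0.19156156] -1.1055677351172337 30.975 [-0.26354249  0.67393728  0.76639344]
```

View pics/w9.png

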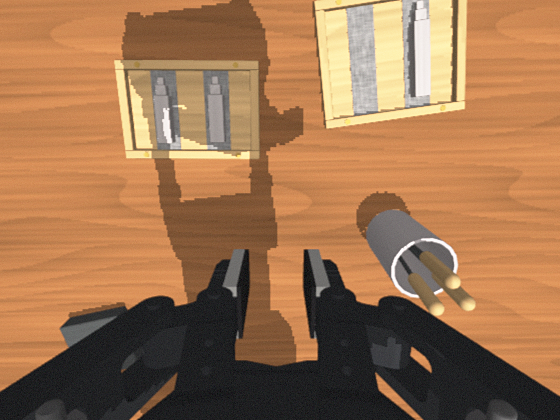

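Both shorts lie on their strips, at (163,108) and (216,110), and the medium is on its strip at (420,55). The pot is undisturbed. I'll do one numeric check of the long tray and the bystanders.

```bash
python3 - <<'E'
from h import *
for n in('scene','side'):
    a=cv2.imread(f'pics/{n}0.png').astype(int); c=cam(n); b=cv2.cvtColor(c['px'],cv2.COLOR_RGB2BGR).astype(int)
    print(n,[ (nm,np.abs(a-b)[int(v)-8:int(v)+8,int(u)-8:int(u)+8].mean().round(1)) for nm,P in dict(pot=[.445,0,.03],jar=[.3,-.335,.03],block=[.313,.313,.015],hamm=[.765,-.09,.01],head=[.785,.04,.01]).items() for u,v in proj(c,P)])
    for v in(150,165,180):
        print([b for b in blobs(c,steel(c,v,40),.012) if 520<b['ctr'][0]<670 and -300<b['ctr'][1]<-150])
E
```

```text
scene [('pot', np.float64(1.9)), ('jar', np.float64(2.7)), ('block', np.float64(19.4)), ('hamm', np.float64(1.6)), ('head', np.float64(1.4))]
[{'uv': [248.0, 268.0], 'ctr': [601, -204], 'L': 103.5, 'W': 21.1, 'ang': 0.6, 'A': 306}, {'uv': [226.0, 274.0], 'ctr': [600, -252], 'L': 106.5, 'W': 20.7, 'ang': 1.0, 'A': 329}]
[{'uv': [248.0, 267.0], 'ctr': [601, -204], 'L': 103.5, 'W': 21.1, 'ang': 0.6, 'A': 297}, {'uv': [226.0, 274.0], 'ctr': [600, -252], 'L': 106.5, 'W': 20.7, 'ang': 1.0, 'A': 329}]
[{'uv': [248.0, 267.0], 'ctr': [601, -204], 'L': 103.5, 'W': 21.1, 'ang': 0.6, 'A': 243}, {'uv': [226.0, 274.0], 'ctr': [600, -252], 'L': 106.5, 'W': 20.7, 'ang': 1.0, 'A': 272}]
side [('pot', np.float64(1.9)), ('jar', np.float64(2.5)), ('block', np.float64(17.4)), ('hamm', np.float64(2.0)), ('head', np.float64(1.6))]
[{'uv': [348.0, 236.0], 'ctr': [591, -204], 'L': 106.5, 'W': 16.4, 'ang': 4.5, 'A': 148}, {'uv': [358.0, 250.0], 'ctr': [596, -254], 'L': 99.3, 'W': 13.4, 'ang': 0.8, 'A': 158}]
[{'uv': [349.0, 236.0], 'ctr': [596, -204], 'L': 97.1, 'W': 11.8, 'ang': 0.5, 'A': 126}, {'uv': [358.0, 250.0], 'ctr': [594, -253], 'L': 96.9, 'W': 12.0, 'ang': 0.8, 'A': 135}]
[{'uv': [348.0, 236.0], 'ctr': [596, -203], 'L': 93.1, 'W': 10.6, 'ang': 0.9, 'A': 106}, {'uv': [357.0, 250.0], 'ctr': [594, -253], 'L': 90.6, 'W': 10.6, 'ang': 0.7, 'A': 115}]
```

```bash
python3 - <<'E'
from h import *
for n,w in (('scene',(355,155,395,180)),('side',(155,122,200,160))):
    a=cv2.imread(f'pics/{n}0.png'); b=cv2.cvtColor(cam(n)['px'],cv2.COLOR_RGB2BGR)
    for im in(a,b):
        h=cv2.cvtColor(im,cv2.COLOR_BGR2HSV)[w[1]:w[3],w[0]:w[2]]; m=(h[...,1]<75)&(h[...,2]<120); y,x=np.where(m); print(n,m.sum(),x.min(),x.max(),y.min(),y.max(),x.mean().round(1),y.mean().round(1))
E
```

```text
scene 315 4 32 6 22 18.1 13.8
scene 324 4 32 6 22 17.8 13.6
side 462 7 37 8 32 22.3 19.6
side 467 8 37 8 32 22.2 19.7
```

The block hasn't moved; the change was only a shadow. Handing in.

```bash
python3 -c "
from rig import job;print(job.sign_off())"
```

```text
the job is handed in; nothing more can be done
None
```

All five punches are laid flat, one to a strip, in the trays that match their lengths; the job was handed in at about 31 s, with the pot, hammer, block and jar unmoved in the final camera check.

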